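# Close the board rack's sliding fence on its board and lock it

### The job

The sliding fence of the board rack stands open and the wooden board is loose in its slot. Take the fence by its knob and slide it up to the marked line, so that the board stands snug and upright between the two plates, with light pressure and no ramming; then turn the clamp lever clockwise until the fence is firmly locked there, without forcing the lever. Let go, and leave everything else on the cart where it is.

Things in the scene. Friction and masses are not known exactly. Their poses are not given: they have to be found in the camera images.
- rack: fixed stainless board rack: base 260 (x) x 250 mm, its top 12 mm over the cart. Origin: centre of the base at cart-top height; +y is the way the sliding fence closes, z up. A fixed upright plate, 200 mm long, 90 mm high, has its face at y = +95 mm, looking to -y. Bolts at x = -65 (plain guide bolt, hex head, top 26 mm over the cart) and x = +65 (clamp lever), both y = -22 mm
- mark (a point): middle of the scribed line on the base: 77 mm from the rack's origin along the rack's y, parallel to the rack's x, at base-top height; it shows beyond both ends of the fence. The fence is right when the front face of its upright lies on the line: the slot is then as wide as the board is thick
- fence: loose sliding fence of folded steel, 0.65 kg: flat foot 170 (x) x 118 mm, 4 mm thick, lying on the base, with two 11 mm wide slots along y round the 8 mm bolts, and an upright 70 mm high across its front. Origin: middle of the foot's front edge, underside, in the plane of the upright's front face; +y to the board. It starts 30 to 50 mm short of the mark
- fence_knob (a point): grasp point on the fence's upright steel knob (25 mm diameter, 95 mm behind the front face, 28 mm over the foot's underside; thick from 14 mm below to 14 mm above this point). Lever loose, 3 to 8 N slide the fence, 6 to 13 N when it also pushes the board (more if askew); once the board is trapped against the fixed plate the force climbs steeply: 3 to 5 N more is snug
- board: loose wooden board, 220 mm long (x), 18 mm thick (y), 130 mm high, 0.4 kg, standing on edge between fence and fixed plate. Origin: centre of its lower edge
- bolt: the fixed 8 mm bolt of the clamp, at x = +65, y = -22 mm on the rack. Origin: on its axis, within 1.5 mm of the base top; z up. The lever turns about this axis
- lever: clamp lever and nut on the bolt, black; x points out along the handle, z up. Origin: on the bolt's axis under the nut's 35 mm flange. It starts loose, within 25 degrees of the rack's x. Clockwise from above tightens: free for 0.1 to 1.2 rad, varying; then it bites and stiffens. Firm: 0.7 Nm about the bolt (11 N pushed square at the grip point), 0.25 to 0.4 rad after the bite; 1 Nm forces it
- lever_grip (a point): grasp point on the lever's handle, a level round bar of 14 mm diameter from 32 to 83 mm out from the bolt's axis: this point is on its centre line, 62 mm out from the bolt's axis, 38 mm over the nut's underside, about 56 mm over the cart top. The lever stays where it is left
- fork: black grill fork, about 390 mm long, lying on the cart; bystander. Origin: centre, underside
- tub: closed white plastic tub, 138 x 138 x 73 mm; bystander. Origin: centre of its underside
- bowl: glass bowl, 150 mm wide, 62 mm high; bystander. Origin: centre of its underside
- skewer: flat steel skewer, about 300 mm long, lying on the cart; bystander. Origin: near its middle, underside
- mill: wooden pepper mill, 154 mm high; bystander. Origin: centre of its underside
- salt_pot: small white salt pot, 34 mm wide, 50 mm high, standing on the rack's base beside the fence at about rack x = -108 mm; bystander. Origin: centre of its underside
- oil: green glass oil bottle, 60 mm wide, 170 mm high; bystander. Origin: centre of its underside
Not all that is in view belongs to the job. What is shaped like the fence but pink or red is not meant.

How it is judged:
By the outcome, as a careful person would: the job done as asked, in the order asked, and still so for the second after the job is handed in, with the robot touching nothing.
It also fails if it takes over 72 s, if anything falls off the work surface, if the arm or the gripper's body presses on something with over 40 N, if the wrist force passes 120 N, or if a joint passes its speed limit or range.

### The arm

A 7-joint arm with a two-finger parallel gripper is mounted at the origin on the work surface. World frame = base frame: x ahead of the robot, y to its left, z up, the work surface at z = 0. Lengths are in m, angles in rad, forces in N, time in s.
With the tool pointing down it reaches from about 0.425 to 1.025 m from the base axis. Payload 9.4 kg.
Tool frame: the origin (TCP) lies at the centre of the arm's flange, where the gripper is bolted on; the fingertips stand 173 mm ahead of it and the grasp point (between the pads) lies 155 mm ahead of it; z points along the fingers, y is the direction in which the jaws open and shut (so a half turn about z gives the same grasp; the last joint's range is limited). The gripper opens to 85 mm and grips with 20 to 120 N. Pads are 22 mm wide; open, the fingers measure 114 mm over their backs; the gripper's body (76 mm by 85 mm) begins 54 mm behind the grasp point. The pads swing forward as they close: fully open they stand 13 mm farther back than shut.
Start: joints at [1.119, 0.599, -0.003, 1.599, 0.002, 0.943, -0.08], TCP at [0.265, -0.675, 0.405] pointing down, gripper open.
Joint ranges: [-2.57, 2.57], [-0.35, 1.97], [-1.29, 1.29], [0.11, 2.56], [-1.05, 4.19], [0.11, 1.86], [-2.63, 2.63]. Speed limits (rad/s): [2.22, 2.22, 3.01, 3.01, 3.14, 3.14, 3.14].

### API

Orientations are given as [roll, pitch, yaw] about the fixed x, y, z axes, in that order (R = Rz(yaw) Ry(pitch) Rx(roll)).
In Python, from workcell import readout, vision, finish_job gives the robot as it stands. The module is installed in compiled form; this text tells all that it offers.
- The arm moves only by the tool play_rows, never from a script. Its argument "plan" is a list of rows, each a list of 3 entries, a list of its own where there are three numbers: the shift along the tool's x, y, z in mm, then the turn, a rotation vector about the tool's x, y, z in rad, then the opening, from 0 (shut) to 1 (fully open). In form: [[[dx, dy, dz], [wx, wy, wz], claw], ...]. A call has 1 to 12 rows; each row shifts and turns the commanded pose from where the row before left it, along the tool's axes as they then stand; what a row does not reach is not made up. A row lasts 1/10 s, in which the tool goes at most 50 mm and 8.59 degrees, less where a joint would pass 70% of its speed; a pose out of reach is approached as far as the arm can. A call with a gripper value outside its range is refused whole. The fingers move at their own pace and stop on an object; "squeeze" is the grip in N (left out, the last holds). Time passes only in rows, so rows that do not move let the fingers close. It gives the time, the measured TCP pose, the force and the opening at its end, in the units of the state.
- readout.get_state(): the state, without advancing time (a new reading comes with each control period).
- vision.camera(name): name is "scene" or "top" or "wrist"; returns the picture (400x640x3 uint8, blue, green, red); there is no depth.
- vision.get_calibration(name): a dict with "vfov" (degrees; the focal length in pixels is half the picture's height over the tangent of half this angle, whatever the lens; pixels are square), "cx", "cy" (the principal point, pixels), "world_to_cam" (4x4, takes a point from world to camera coordinates). Camera axes: x right, y up, looking along -z (the intrinsics and any distortion apply to the point x, -y, -z); pixel columns grow to the right and rows downward; lengths in m; the calibration is good to about 2 mm. A picture is of the moment at which its call begins: read the wrist's pose just before it. get_calibration takes no time and is no camera call; for the wrist camera it gives the pose at the moment of the call.
- finish_job(): hands the job in, once; it reports no verdict.
The state is a dict: "t": time; "q": joint angles; "qvel": joint speeds; "tau": joint torques, N m; "tcp_pos": TCP position; "orientation": TCP orientation; "wrist_force": force on the tool from outside, world axes, zero at the start; "wrist_torque": the same for the moment, N m; "opening": finger opening in m.
Only numpy, scipy, OpenCV 4.12 (cv2) and the standard library are available. Lean on these libraries where they do the work, as an engineer would, in place of code of your own. Each camera call takes 0.05 s, during which the arm holds its last target. There are 200 camera calls.

## Working session

There is one attempt and no reset: what is moved stays moved. The work goes in short steps, Python scripts to look and compute and a tool call to move; the robot and the scene stay as the last step left them, time stands still between calls to the robot, and variables do not carry over. Pictures are saved under pics/ and viewed, about 8 in all and at most 12, crops included, and the job is handed in when it is done.

Besides the shell and the picture viewer there is one more tool, called after "Call:" as a command line: name --argument value ..., lists and objects as JSON in quotes. play_rows: Moves the arm, as the interface text tells. Its arguments: {"type":"object","properties":{"plan":{"type":"array","items":{"type":"array"}},"squeeze":{"type":"number"}},"required":["plan"]}

```bash
mkdir -p pics
cat > h.py <<'E'
import numpy as np, cv2
from workcell import readout, vision
def shot(n):
    c=vision.get_calibration(n); im=vision.camera(n); return im,c
def ray(c,u,v):
    f=200/np.tan(np.radians(c['vfov'])/2); M=np.array(c['world_to_cam'])
    d=np.array([(u-c['cx'])/f,-(v-c['cy'])/f,-1]); R=M[:3,:3]
    return -R.T@M[:3,3], R.T@d
def onz(c,u,v,z):
    o,d=ray(c,u,v); return o+d*(z-o[2])/d[2]
def proj(c,p):
    f=200/np.tan(np.radians(c['vfov'])/2); M=np.array(c['world_to_cam'])
    q=M[:3,:3]@np.array(p)+M[:3,3]; return c['cx']+f*q[0]/-q[2], c['cy']-f*q[1]/-q[2]
def tri(a,b):
    (o1,d1),(o2,d2)=a,b; t=np.linalg.lstsq(np.c_[d1,-d2],o2-o1,rcond=None)[0]
    p,q=o1+t[0]*d1,o2+t[1]*d2; return (p+q)/2,np.linalg.norm(p-q)
E
python3 - <<'E'
from h import *
for n in ["scene","top","wrist"]:
    im,c=shot(n); cv2.imwrite(f"pics/{n}0.png",im); print(n,c)
print(readout.get_state())
E
```

```text
scene {'vfov': 57.690871522568045, 'cx': 322.44453525674766, 'cy': 197.80168689792464, 'world_to_cam': array([[ 0.57963059,  0.8148684 ,  0.00422655, -0.29871788],
       [-0.58336526,  0.41132564,  0.70035434,  0.26522656],
       [ 0.56895813, -0.40841242,  0.71378284, -1.20121514],
       [ 0.        ,  0.        ,  0.        ,  1.        ]])}
top {'vfov': 57.78489150580578, 'cx': 323.1291445876498, 'cy': 195.82541530838637, 'world_to_cam': array([[-8.58989966e-04, -9.99995777e-01,  2.77636143e-03,
         7.37117729e-03],
       [ 9.81348287e-01, -3.09247499e-04,  1.92237989e-01,
        -5.23464793e-01],
       [-1.92236319e-01,  2.88970803e-03,  9.81344408e-01,
        -1.05800036e+00],
       [ 0.00000000e+00,  0.00000000e+00,  0.00000000e+00,
         1.00000000e+00]])}
wrist {'vfov': 64.80833811302749, 'cx': 321.1570599071889, 'cy': 198.65593852261634, 'world_to_cam': array([[ 3.66042003e-01, -9.30598173e-01, -5.41485684e-04,
        -7.25530004e-01],
       [ 8.81500074e-01,  3.46916115e-01, -3.20323008e-01,
         4.20986230e-02],
       [ 2.98279856e-01,  1.16774356e-01,  9.47308227e-01,
        -3.81481059e-01],
       [ 0.00000000e+00,  0.00000000e+00,  0.00000000e+00,
         1.00000000e+00]])}
{'t': 0.15, 'q': array([ 1.11931353,  0.59996361, -0.00252351,  1.59994272,  0.00180832,
        0.94291273, -0.07988898]), 'qvel': array([ 0.00168906, -0.00302831,  0.00121134, -0.00220512,  0.00095763,
        0.00050126, -0.00013611]), 'tau': array([ 2.36995278e-03, -7.76993465e+01,  1.56686302e+00, -2.58237880e+01,
        1.25028056e-02,  6.81556601e-03,  7.60900957e-05]), 'tcp_pos': array([ 0.26534839, -0.67453908,  0.40400064]), 'orientation': array([-3.14037535e+00,  1.34892296e-04,  3.74740729e-01]), 'wrist_force': array([ 0.74997746, -0.2500667 ,  0.02719331]), 'wrist_torque': array([0.04174582, 0.00926946, 0.01265847]), 'opening': 0.08543026796523648}
```

View pics/top0.png

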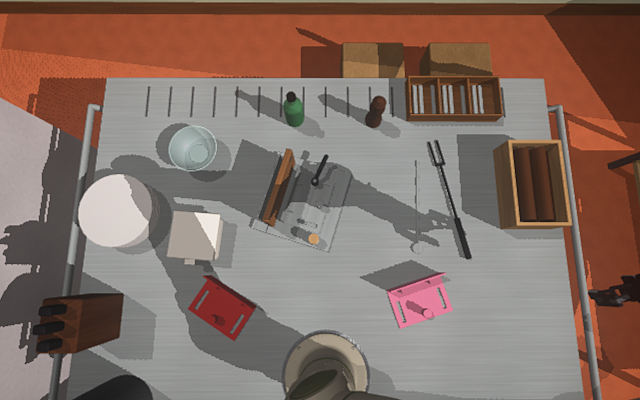

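View pics/scene0.png

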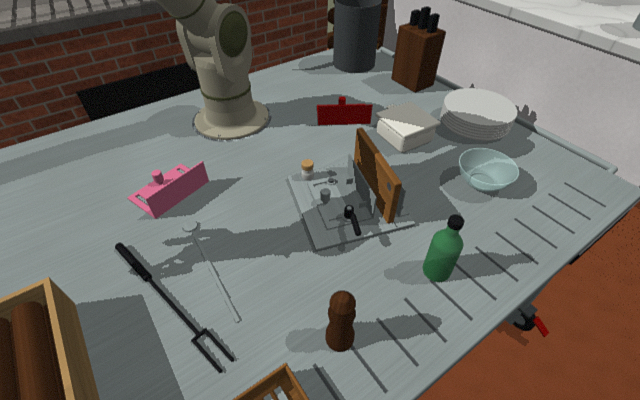

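The fence candidates in the top view are the steel one in the rack (~(318,200)), the red one (~(223,307)) and the pink one (~(420,300)). The steel one fits, because it sits on the rack base with the bolts and the black lever. I'll confirm that in an enlarged crop.

Run:
```python
import cv2,numpy as np
t=cv2.imread('pics/top0.png')[140:260,240:360]; s=cv2.imread('pics/scene0.png')[120:260,280:420]
r=cv2.resize
o=np.hstack([r(t,(400,400),interpolation=cv2.INTER_CUBIC),r(s,(400,400),interpolation=cv2.INTER_CUBIC)])
cv2.imwrite('pics/crop1.png',cv2.convertScaleAbs(o,alpha=1.4))
```

```text
(no output)
```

View pics/crop1.png

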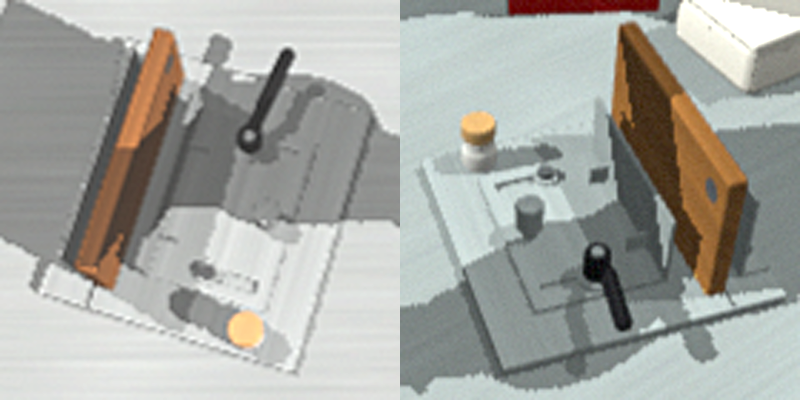

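The crop shows the steel fence on the rack base with the black lever and the round steel knob, so this is the one meant. In top pixels the lever hub is at about (315,181) and the handle tip at (327,156). In scene pixels the knob is at about (325,195).

Run:
```python
from h import *
T=vision.get_calibration('top');S=vision.get_calibration('scene')
for n,a,b in [("hub",(314.7,181.4),(349.3,210.3)),("tip",(326.7,155.9),(357.7,233.8)),("knob",(322.5,208.4),(325.5,195)),("gbolt",(300.9,221),(331.5,181.2)),("salttop",(313.8,238.7),(307.5,161.5))]:
    print(n,*tri(ray(T,*a),ray(S,*b)))
print("knob z.03",onz(S,325.5,195,.03),"gbolt top.026",onz(T,300.9,221,.026),"hub .05",onz(T,314.7,181.4,.05))
A=onz(T,329.4,251.6,.012);B=onz(T,250.5,227,.012);C=onz(S,316.7,250.2,.012);D=onz(S,422,225,.012);print(A,B,C,D)
```

```text
hub [0.57338345 0.03479258 0.03569693] 0.003508363109139896
tip [ 0.65060961 -0.00335466  0.05291757] 0.002012668537436669
knob [0.49208749 0.01586038 0.03066175] 0.016199610778071322
gbolt [0.45038923 0.07605986 0.0148611 ] 0.0006193467185743143
salttop [0.39295277 0.03649059 0.06223151] 0.003881218004280739
knob z.03 [0.49524687 0.02352305 0.03      ] gbolt top.026 [0.44916447 0.07566976 0.026     ] hub .05 [0.56898504 0.03302937 0.05      ]
[ 0.35624194 -0.01219006  0.012     ] [0.43220655 0.23321824 0.012     ] [ 0.61070587 -0.08362968  0.012     ] [0.69484338 0.16291744 0.012     ]
```

Call:
play_rows --plan '[[[30,-37,0],[0,0,0],1],[[30,-37,0],[0,0,0],1],[[30,-37,0],[0,0,0],1],[[30,-37,0],[0,0,0],1],[[30,-37,0],[0,0,0],1],[[30,-37,0],[0,0,0],1],[[30,-37,0],[0,0,0],1],[[30,-37,0],[0,0,0],1],[[30,-37,0],[0,0,0],1],[[30,-37,0],[0,0,0],1],[[30,-37,0],[0,0,0],1],[[30,-37,0],[0,0,0],1]]'

```text
t: 1.35
tcp_pos: [0.438, -0.1278, 0.4048]
orientation: [3.141, -0.0, 0.375]
wrist_force: [0.7, -1.1, -0.2]
opening: 0.0856
```

Call:
play_rows --plan '[[[30,-37,0],[0,0,0],1],[[30,-37,0],[0,0,0],1],[[30,-37,0],[0,0,0],1],[[30,-37,0],[0,0,0],1],[[0,0,0],[0,0,-0.145],1],[[0,0,0],[0,0,-0.145],1],[[0,0,0],[0,0,-0.145],1],[[0,0,0],[0,0,-0.145],1],[[0,0,0],[0,0,-0.145],1],[[0,0,0],[0,0,-0.145],1],[[0,0,0],[0,0,-0.145],1],[[0,0,0],[0,0,-0.145],1]]'

```text
t: 2.55
tcp_pos: [0.4953, 0.0519, 0.4046]
orientation: [-3.141, 0.0, 1.541]
wrist_force: [-0.1, -0.4, 0.5]
opening: 0.0854
```

Call:
play_rows --plan '[[[0,0,0],[0,0,-0.145],1],[[0,0,0],[0,0,-0.145],1],[[0,0,0],[0,0,-0.145],1],[[0,0,0],[0,0,-0.145],1],[[0,0,0],[0,0,-0.145],1],[[0,0,0],[0,0,-0.145],1],[[0,0,0],[0,0,-0.145],1],[[0,0,0],[0,0,-0.145],1],[[0,0,0],[0,0,-0.145],1],[[0,0,0],[0,0,0],1]]'

```text
t: 3.55
tcp_pos: [0.4954, 0.0516, 0.4044]
orientation: [3.142, -0.001, 2.841]
wrist_force: [-0.4, 0.2, 0.2]
opening: 0.0849
```

Run:
```python
from h import *
import pickle
im,c=shot('wrist'); cv2.imwrite('pics/w1raw.png',im); pickle.dump(c,open('w1.pkl','wb'))
cv2.imwrite('pics/w1.png',cv2.resize(im,(800,500),interpolation=cv2.INTER_CUBIC))
s=readout.get_state(); print(s['t'],s['tcp_pos'],s['orientation'],s['wrist_force'],s['q'])
```

```text
3.6 [0.49535481 0.05164721 0.40443091] [ 3.14142811e+00 -6.58514654e-04  2.83639181e+00] [-0.4634073  -0.1538587   0.29473901] [ 0.363555    0.42350835 -0.78414869  2.07693274  0.4154793   0.80059154
  0.59303047]
```

View pics/w1.png

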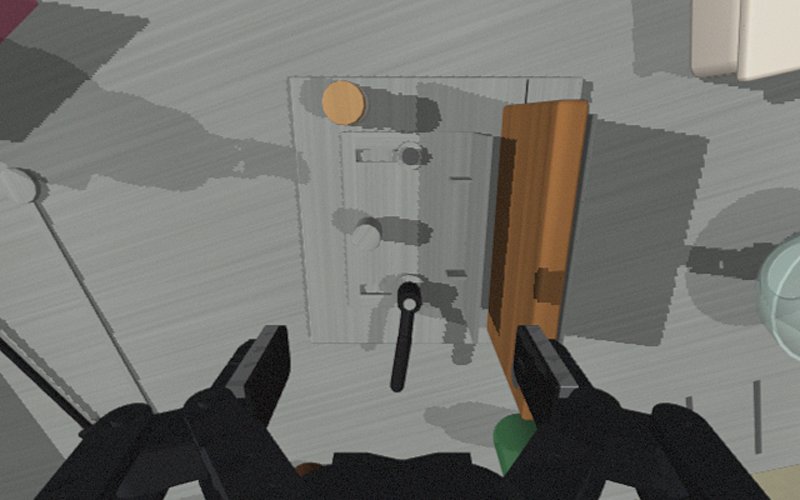

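The wrist view shows the knob top at about (368,236) in the 800-px picture, the guide bolt at (410,155) and the lever hub at (409,302). The handle tip is at (398,388), the base corners are at (290,78), (583,78) and (312,342), and the scribed line is near (527,90).

Run:
```python
from h import *
import pickle
W=pickle.load(open('w1.pkl','rb'));S=vision.get_calibration('scene')
o=lambda u,v,z:onz(W,u/1.25,v/1.25,z)
kn=tri(ray(W,368/1.25,236/1.25),ray(S,325.5,191)); print("knob tri (top)",kn)
hb=tri(ray(W,409/1.25,302/1.25),ray(S,349.3,207)); print("hub top tri",hb)
print("tip tri",tri(ray(W,398/1.25,386/1.25),ray(S,358,234)))
k=o(368,236,.054); g=o(410,155,.026); h=o(409,302,.062); t=o(398,384,.056)
c1,c2,c3=o(290,78,.012),o(583,78,.012),o(312,342,.012); m=o(527,90,.012)
for n,p in zip("k g h t c1 c2 c3 m".split(),(k,g,h,t,c1,c2,c3,m)): print(n,p.round(4))
a=c2-c1; print("yaw from edge",np.arctan2(a[1],a[0])-np.pi/2, np.linalg.norm(a))
a=c3-c1; print("yaw edge2",np.arctan2(a[1],a[0]), np.linalg.norm(a))
a=h-g; print("yaw bolts",np.arctan2(a[1],a[0]),np.linalg.norm(a)); a=t-h; print("lever yaw",np.arctan2(a[1],a[0]))
```

```text
knob tri (top) (array([0.50186659, 0.01852198, 0.05214908]), np.float64(7.458581974212576e-05))
hub top tri (array([0.57437697, 0.03420918, 0.04859265]), np.float64(0.0017090065192091129))
tip tri (array([ 0.65352191, -0.00274393,  0.05516998]), np.float64(0.0016861932198367156))
k [0.5014 0.0189 0.054 ]
g [0.4501 0.0723 0.026 ]
h [0.5674 0.0352 0.062 ]
t [ 0.6512 -0.0012  0.056 ]
c1 [ 0.3602 -0.0067  0.012 ]
c2 [0.4337 0.2309 0.012 ]
c3 [ 0.606  -0.0828  0.012 ]
m [0.429  0.1837 0.012 ]
yaw from edge -0.3002110529533615 0.24870180187941698
yaw edge2 -0.3004289600616213 0.2573354393416048
yaw bolts -0.3062913208057817 0.12816211938601596
lever yaw -0.4096290502857631
```

Call:
play_rows --plan '[[[-16,-30,30],[0,0,0],0.7],[[0,0,40],[0,0,0],0.7],[[0,0,40],[0,0,0],0.7],[[0,0,30],[0,0,0],0.7],[[0,0,20],[0,0,0],0.7],[[0,0,0],[0,0,0],0.7]]'

```text
t: 4.2
tcp_pos: [0.5011, 0.0187, 0.2426]
orientation: [-3.14, -0.004, 2.837]
wrist_force: [-0.7, -0.4, 0.7]
opening: 0.0598
```

Run:
```python
from h import *
im,c=shot('wrist'); cv2.imwrite('pics/w2.png',im)
s=readout.get_state(); print(s['t'],s['tcp_pos'],s['orientation'],s['wrist_force'],s['opening'])
print(proj(c,s['tcp_pos']+[0,0,-.19]), proj(c,[.5016,.0187,.054]))
```

```text
4.25 [0.50153189 0.01890452 0.24399366] [-3.14038953e+00 -1.93861941e-03  2.83777496e+00] [-0.03587406 -0.00074046  0.48976168] 0.059892565627422296
(np.float64(324.0559477766726), np.float64(247.6158368073837)) (np.float64(323.7452728186567), np.float64(247.8223266928877))
```

View pics/w2.png

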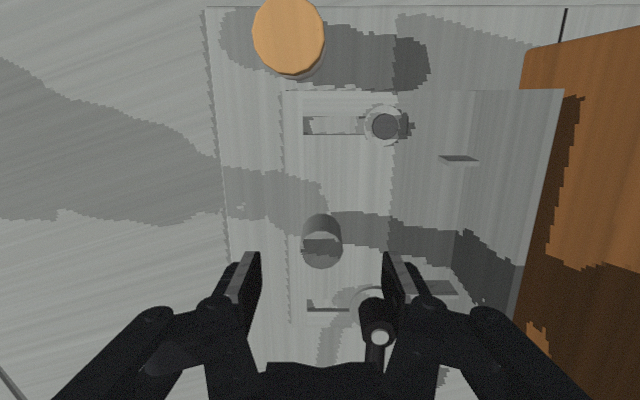

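The knob sits at about (322,243), centred between the fingers as projected. I'll go down and grip it.

Call:
play_rows --plan '[[[0,0,25],[0,0,0],0.7],[[0,0,15],[0,0,0],0.7],[[0,0,10],[0,0,0],0.7],[[0,0,0],[0,0,0],0.5],[[0,0,0],[0,0,0],0.35],[[0,0,0],[0,0,0],0.25],[[0,0,0],[0,0,0],0.15],[[0,0,0],[0,0,0],0.15],[[0,0,0],[0,0,0],0.15],[[0,0,0],[0,0,0],0.15]]' --squeeze 40

```text
t: 5.25
tcp_pos: [0.5019, 0.0185, 0.1957]
orientation: [3.141, 0.001, 2.839]
wrist_force: [-2.2, -0.6, 8.0]
opening: 0.0241
```

Call:
play_rows --plan '[[[0,0,-1],[0,0,0],0.15],[[0,2,0],[0,0,0],0.15],[[0,3,0],[0,0,0],0.15],[[0,3,0],[0,0,0],0.15],[[0,3,0],[0,0,0],0.15]]'

```text
t: 5.75
tcp_pos: [0.5049, 0.0289, 0.1957]
orientation: [-3.14, -0.0, 2.839]
wrist_force: [-2.0, -4.3, 2.8]
opening: 0.0241
```

Call:
play_rows --plan '[[[0,3,0],[0,0,0],0.15],[[0,3,0],[0,0,0],0.15],[[0,3,0],[0,0,0],0.15],[[0,3,0],[0,0,0],0.15],[[0,3,0],[0,0,0],0.15]]'

```text
t: 6.25
tcp_pos: [0.5091, 0.0427, 0.1957]
orientation: [-3.139, -0.0, 2.839]
wrist_force: [-3.3, -8.6, 7.1]
opening: 0.0237
```

Call:
play_rows --plan '[[[0,2,0],[0,0,0],0.15],[[0,2,0],[0,0,0],0.15],[[0,2,0],[0,0,0],0.15],[[0,2,0],[0,0,0],0.15]]'

```text
t: 6.65
tcp_pos: [0.5115, 0.0501, 0.1957]
orientation: [-3.139, -0.0, 2.839]
wrist_force: [-2.5, -8.2, 5.2]
opening: 0.024
```

Call:
play_rows --plan '[[[0,1,0],[0,0,0],0.15],[[0,1,0],[0,0,0],0.15],[[0,1,0],[0,0,0],0.15]]'

```text
t: 6.95
tcp_pos: [0.5123, 0.053, 0.1957]
orientation: [-3.139, -0.0, 2.839]
wrist_force: [-2.7, -8.9, 6.2]
opening: 0.0242
```

Call:
play_rows --plan '[[[0,1,0],[0,0,0],0.15],[[0,1,0],[0,0,0],0.15]]'

```text
t: 7.15
tcp_pos: [0.5129, 0.0549, 0.1957]
orientation: [-3.139, -0.0, 2.839]
wrist_force: [-2.2, -8.0, 5.8]
opening: 0.0241
```

Call:
play_rows --plan '[[[0,0.5,0],[0,0,0],0.15],[[0,0.5,0],[0,0,0],0.15]]'

```text
t: 7.35
tcp_pos: [0.5132, 0.0558, 0.1957]
orientation: [-3.139, -0.0, 2.839]
wrist_force: [-2.5, -8.5, 5.6]
opening: 0.0241
```

Call:
play_rows --plan '[[[0,0.4,0],[0,0,0],0.15]]'

```text
t: 7.45
tcp_pos: [0.5133, 0.0562, 0.1957]
orientation: [-3.139, -0.0, 2.839]
wrist_force: [-3.8, -8.1, 6.1]
opening: 0.0242
```

Call:
play_rows --plan '[[[0,0.4,0],[0,0,0],0.15]]'

```text
t: 7.55
tcp_pos: [0.5134, 0.0565, 0.1957]
orientation: [-3.139, -0.0, 2.839]
wrist_force: [-2.3, -8.6, 7.0]
opening: 0.0236
```

Call:
play_rows --plan '[[[0,0.4,0],[0,0,0],0.15]]'

```text
t: 7.65
tcp_pos: [0.5135, 0.0569, 0.1957]
orientation: [-3.139, -0.0, 2.839]
wrist_force: [-3.5, -8.7, 5.6]
opening: 0.0237
```

Call:
play_rows --plan '[[[0,0.3,0],[0,0,0],0.15]]'

```text
t: 7.75
tcp_pos: [0.5136, 0.0572, 0.1957]
orientation: [-3.139, -0.0, 2.839]
wrist_force: [-2.6, -8.7, 6.4]
opening: 0.0241
```

Call:
play_rows --plan '[[[0,0.3,0],[0,0,0],0.15]]'

```text
t: 7.85
tcp_pos: [0.5137, 0.0575, 0.1957]
orientation: [-3.139, -0.0, 2.839]
wrist_force: [-2.6, -8.0, 6.5]
opening: 0.0237
```

Call:
play_rows --plan '[[[0,0.3,0],[0,0,0],0.15]]'

```text
t: 7.95
tcp_pos: [0.5138, 0.0578, 0.1957]
orientation: [-3.139, -0.0, 2.839]
wrist_force: [-3.0, -8.3, 7.8]
opening: 0.0238
```

Run:
```python
from h import *
im,c=shot('wrist'); cv2.imwrite('pics/w3raw.png',im)
im2,c2=shot('top'); a=cv2.resize(im[0:200,400:640],(480,400),interpolation=cv2.INTER_CUBIC); b=cv2.resize(im2[140:240,240:320],(320,400),interpolation=cv2.INTER_CUBIC)
cv2.imwrite('pics/w3.png',np.hstack([a,b])); s=readout.get_state(); print(s['t'],s['tcp_pos'],s['wrist_force'])
O=np.array([.5205,.074]);ex=np.array([.955,-.2955]);ey=np.array([.2955,.955])
for x in(-.125,-.085,.085): print(x,proj(c,[*(O+x*ex+.077*ey),.012]))
```

```text
8.05 [0.51382115 0.05782909 0.19572498] [-1.70509284 -8.57751812  5.35733459]
-0.125 (np.float64(548.5128327964059), np.float64(-12.280270383297363))
-0.085 (np.float64(528.6876985372245), np.float64(88.42286007151236))
0.085 (np.float64(472.8282471715951), np.float64(372.16477800590906))
```

View pics/w3.png

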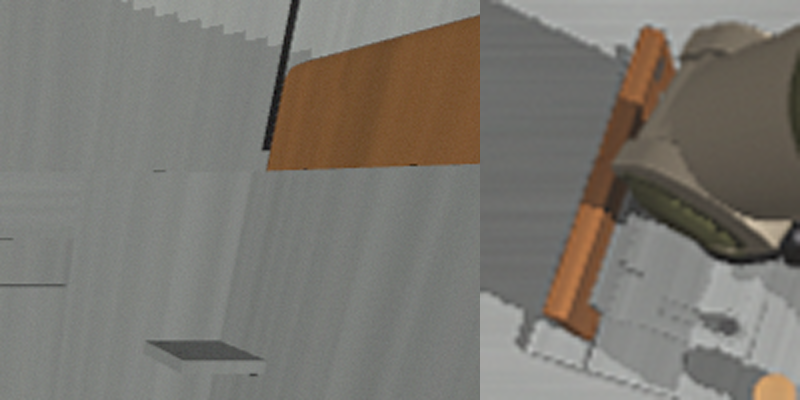

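The wrist crop shows the scribed line ending at the fence end, at about crop (265,150), with the board's lower back edge within roughly 1 mm of it. The force hasn't climbed yet, so I'll keep going in fine steps.

Call:
play_rows --plan '[[[0,0.3,0],[0,0,0],0.15]]'

```text
t: 8.15
tcp_pos: [0.5138, 0.0579, 0.1957]
orientation: [-3.138, -0.0, 2.839]
wrist_force: [-2.8, -9.7, 6.4]
opening: 0.0241
```

Call:
play_rows --plan '[[[0,0.3,0],[0,0,0],0.15]]'

```text
t: 8.25
tcp_pos: [0.5139, 0.0582, 0.1957]
orientation: [-3.138, -0.0, 2.839]
wrist_force: [-3.3, -10.2, 7.3]
opening: 0.0238
```

Call:
play_rows --plan '[[[0,0.3,0],[0,0,0],0.15]]'

```text
t: 8.35
tcp_pos: [0.514, 0.0583, 0.1957]
orientation: [-3.138, -0.0, 2.838]
wrist_force: [-3.3, -11.8, 7.3]
opening: 0.0236
```

Call:
play_rows --plan '[[[0,0.2,0],[0,0,0],0.15]]'

```text
t: 8.45
tcp_pos: [0.514, 0.0583, 0.1957]
orientation: [-3.137, -0.0, 2.838]
wrist_force: [-3.3, -10.7, 7.8]
opening: 0.0238
```

Call:
play_rows --plan '[[[0,0,0],[0,0,0],0.15]]'

```text
t: 8.55
tcp_pos: [0.514, 0.0583, 0.1957]
orientation: [-3.137, -0.0, 2.838]
wrist_force: [-2.6, -10.8, 7.9]
opening: 0.0237
```

Call:
play_rows --plan '[[[0,0.3,0],[0,0,0],0.15]]'

```text
t: 8.65
tcp_pos: [0.514, 0.0584, 0.1957]
orientation: [-3.137, -0.001, 2.838]
wrist_force: [-3.1, -11.6, 7.9]
opening: 0.0238
```

Call:
play_rows --plan '[[[0,0.3,0],[0,0,0],0.15]]'

```text
t: 8.75
tcp_pos: [0.514, 0.0585, 0.1957]
orientation: [-3.137, -0.001, 2.838]
wrist_force: [-2.9, -12.9, 8.7]
opening: 0.0237
```

The push is now about 13 N against 8.9 N while sliding, so it is 4 N up with the motion stalled, which is snug. I'll release and rise.

Call:
play_rows --plan '[[[0,0,0],[0,0,0],0.25],[[0,0,0],[0,0,0],0.4],[[0,0,0],[0,0,0],0.5],[[0,0,0],[0,0,0],0.5],[[0,0,-10],[0,0,0],0.5],[[0,0,-30],[0,0,0],0.5],[[0,0,-40],[0,0,0],0.5],[[0,0,-40],[0,0,0],0.5],[[0,0,-40],[0,0,0],0.5],[[0,0,0],[0,0,0],0.5]]'

```text
t: 9.75
tcp_pos: [0.5155, 0.0614, 0.3609]
orientation: [3.138, 0.007, 2.84]
wrist_force: [-0.1, 0.2, 0.4]
opening: 0.0425
```

Run:
```python
from h import *
import pickle
im,c=shot('wrist'); pickle.dump(c,open('w4.pkl','wb'))
cv2.imwrite('pics/w4.png',cv2.resize(im,(800,500),interpolation=cv2.INTER_CUBIC))
s=readout.get_state(); print(s['t'],s['tcp_pos'],s['orientation'],s['wrist_force'],s['wrist_torque'])
```

```text
9.8 [0.51502438 0.06071412 0.35863618] [3.13937592 0.00458184 2.83945625] [ 0.97178608 -0.75624369  0.39369028] [-0.05269789  0.06376625  0.0017139 ]
```

View pics/w4.png

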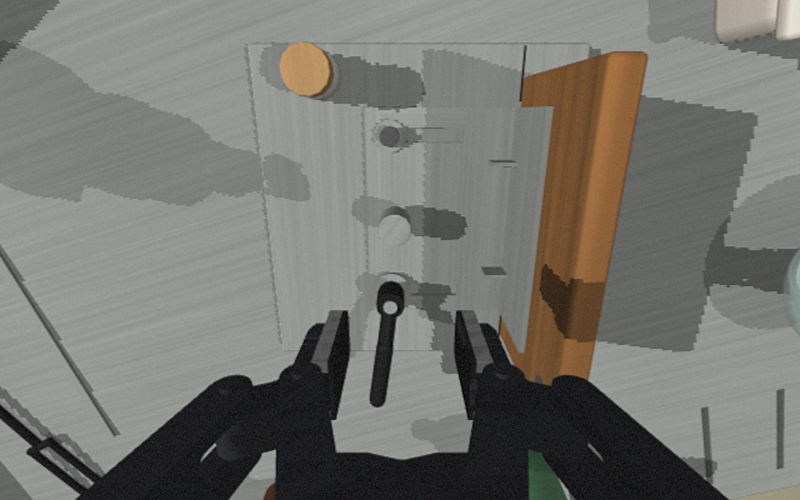

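The board now stands against the fence, parallel to it. The knob is at about (394,232), the hub top at (390,307) and the handle tip at (376,402).

Run:
```python
from h import *
import pickle
W=pickle.load(open('w4.pkl','rb'));o=lambda u,v,z:onz(W,u/1.25,v/1.25,z)
k=o(394,232,.053);h=o(390,307,.06);h2=o(390,307,.05);t=o(376.5,399,.056);print(k,h,h2,t,"yaw",np.arctan2(*(t-h)[1::-1]),"yaw2",np.arctan2(t[1]-.034,t[0]-.575))
for p in (o(381,365,.06),): print("handle mid",p)
print("line",o(523,75,.012),"baseleft",o(248,44,.012),o(590,44,.012))
g=np.array([.575,.034]);a=-.43;print("grip",g+.062*np.array([np.cos(a),np.sin(a)]))
```

```text
[0.5155019  0.05571184 0.053     ] [0.56985876 0.0353189  0.06      ] [0.5747628  0.03348726 0.05      ] [ 0.65162966 -0.00315046  0.056     ] yaw -0.43973180959862324 yaw2 -0.45141811645417523
handle mid [0.61767127 0.01227674 0.06      ]
line [0.43949539 0.17997669 0.012     ] baseleft [ 0.35988082 -0.00659714  0.012     ] [0.43357867 0.23070684 0.012     ]
grip [0.63135588 0.00815401]
```

Call:
play_rows --plan '[[[-42,-5.5,0],[0,0,0],0.6],[[-42,-5.5,0],[0,0,0],0.6],[[-42,-5,0],[0,0,0.14],0.6],[[0,0,30],[0,0,0],0.6],[[0,0,30],[0,0,0],0.6],[[0,0,20],[0,0,0],0.6],[[0,0,0],[0,0,0],0.6],[[0,0,0],[0,0,0],0.6]]'

```text
t: 10.6
tcp_pos: [0.6301, 0.008, 0.2753]
orientation: [-3.141, -0.002, 2.701]
wrist_force: [-0.5, 0.4, -0.3]
opening: 0.0512
```

Run:
```python
from h import *
import pickle
im,c=shot('wrist'); pickle.dump(c,open('w5.pkl','wb'))
cv2.imwrite('pics/w5.png',im)
s=readout.get_state(); print(s['t'],s['tcp_pos'],s['orientation'],s['wrist_force'],s['wrist_torque'],s['opening'],s['q'])
print(proj(c,s['tcp_pos']+[0,0,-.155-s['tcp_pos'][2]+.211]))
```

```text
10.65 [0.63041527 0.00808645 0.2761688 ] [ 3.14119229e+00 -5.83650171e-05  2.70035179e+00] [-0.16487196  0.2084885   0.54794245] [0.05115277 0.02633055 0.06403074] 0.05111041456395774 [ 0.27730483  0.71004325 -0.58850429  1.89937776  0.58764444  0.71035991
  0.47075341]
(np.float64(322.9035750025387), np.float64(224.9449345330064))
```

View pics/w5.png

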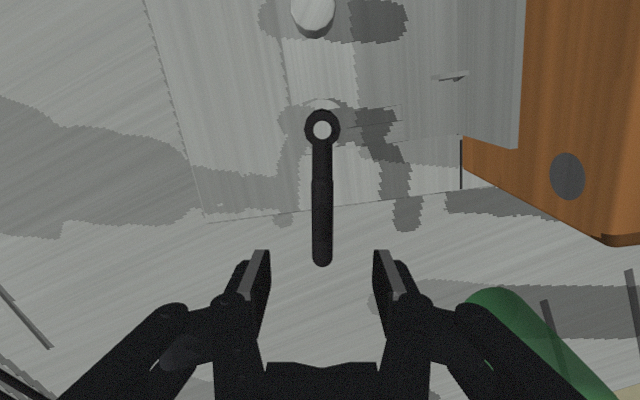

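The handle runs straight down the picture from the hub at (322,130) to the tip at (322,262), centred between the jaws. The scribed line at (461,160) meets the fence's front corner. I'll go down and grip lightly.

Call:
play_rows --plan '[[[0,0,30],[0,0,0],0.6],[[0,0,20],[0,0,0],0.6],[[0,0,14],[0,0,0],0.6],[[0,0,0],[0,0,0],0.4],[[0,0,0],[0,0,0],0.2],[[0,0,0],[0,0,0],0.1],[[0,0,0],[0,0,0],0.05],[[0,0,0],[0,0,0],0.05],[[0,0,0],[0,0,0],0.05]]' --squeeze 25

```text
t: 11.55
tcp_pos: [0.6307, 0.0078, 0.2127]
orientation: [3.141, 0.002, 2.7]
wrist_force: [-1.0, 0.4, 6.2]
opening: 0.0127
```

```bash
cat > tq.py <<'E'
from h import *
s=readout.get_state(); p=s['tcp_pos'];F=s['wrist_force'];M=s['wrist_torque']
r=p[:2]-[.575,.034]; R=np.hypot(*r); u=r/R; tan=np.array([u[1],-u[0]])
print('t',s['t'],'R',R.round(4),'ang',np.arctan2(r[1],r[0]).round(3),'yaw',(s['orientation'][2]-np.pi).round(3),'Ft(against cw)',-(F[:2]@tan).round(2),'Frad',(F[:2]@u).round(2),'Fz',F[2].round(2),'M',M.round(3),'tq',(-(F[:2]@tan)*R+M[2]).round(3),'tqF',(-(F[:2]@tan)*R).round(3),'op',s['opening'].round(4),'z',p[2].round(4))
E
python3 tq.py
```

```text
Traceback (most recent call last):
  File "tq.py", line 4, in <module>
    print('t',s['t'],'R',R.round(4),'ang',np.arctan2(r[1],r[0]).round(3),'yaw',(s['orientation'][2]-np.pi).round(3),'Ft(against cw)',-(F[:2]@tan).round(2),'Frad',(F[:2]@u).round(2),'Fz',F[2].round(2),'M',M.round(3),'tq',(-(F[:2]@tan)*R+M[2]).round(3),'tqF',(-(F[:2]@tan)*R).round(3),'op',s['opening'].round(4),'z',p[2].round(4))
                                                                                                                                                                                                                                                                                                ^^^^^^^^^^^^^^^^^^
AttributeError: 'float' object has no attribute 'round'
```

Call:
play_rows --plan '[[[0.1,-3.1,0],[0,0,0.05],0.05],[[0.1,-3.1,0],[0,0,0.05],0.05]]'

```text
t: 11.75
tcp_pos: [0.6278, 0.0023, 0.2125]
orientation: [3.14, 0.001, 2.598]
wrist_force: [0.5, 1.0, 3.1]
opening: 0.013
```

```bash
sed -i "s/s\['opening'\].round(4)/s['opening']/; s/(s\['orientation'\]\[2\]-np.pi).round(3)/s['orientation'][2]-np.pi/" tq.py; python3 tq.py
```

```text
t 11.75 R 0.0616 ang -0.541 yaw -0.5437551670310468 Ft(against cw) 1.07 Frad -0.07 Fz 3.05 M [ 0.144 -0.068 -0.045] tq 0.02 tqF 0.066 op 0.012982440156933847 z 0.2125
```

Call:
play_rows --plan '[[[0.3,-6.2,0],[0,0,0.1],0.05],[[0.3,-6.2,0],[0,0,0.1],0.05]]'

```text
t: 11.95
tcp_pos: [0.6202, -0.0078, 0.2121]
orientation: [3.14, 0.001, 2.396]
wrist_force: [0.6, 2.1, -1.6]
opening: 0.0133
```

```bash
python3 tq.py
```

```text
t 11.95 R 0.0615 ang -0.746 yaw -0.745878037893001 Ft(against cw) 1.94 Frad -0.97 Fz -1.6 M [ 0.321 -0.169 -0.088] tq 0.031 tqF 0.119 op 0.013318490942608915 z 0.2121
```

Call:
play_rows --plan '[[[0.2,-4.6,0],[0,0,0.075],0.05],[[0.2,-4.6,0],[0,0,0.075],0.05]]'

```text
t: 12.15
tcp_pos: [0.6133, -0.0142, 0.2117]
orientation: [3.141, 0.0, 2.246]
wrist_force: [1.6, 0.8, -5.7]
opening: 0.0128
```

```bash
python3 tq.py
```

```text
t 12.15 R 0.0615 ang -0.899 yaw -0.8951466457767552 Ft(against cw) 1.71 Frad 0.37 Fz -5.65 M [ 0.227 -0.382 -0.077] tq 0.028 tqF 0.105 op 0.012832416334447597 z 0.2117
```

Call:
play_rows --plan '[[[0.2,-4.6,0],[0,0,0.075],0.05]]'

```text
t: 12.25
tcp_pos: [0.6096, -0.0169, 0.2115]
orientation: [3.141, -0.0, 2.171]
wrist_force: [2.5, -0.1, -7.7]
opening: 0.0132
```

```bash
python3 tq.py
```

```text
t 12.25 R 0.0615 ang -0.974 yaw -0.9701491772821367 Ft(against cw) 1.99 Frad 1.49 Fz -7.68 M [ 0.206 -0.484 -0.053] tq 0.069 tqF 0.123 op 0.013165815063859401 z 0.2115
```

Call:
play_rows --plan '[[[0.2,-4.6,0.6],[0,0,0.075],0.05],[[0.2,-4.6,0.6],[0,0,0.075],0.05]]'

```text
t: 12.45
tcp_pos: [0.6021, -0.0213, 0.2109]
orientation: [3.139, 0.0, 2.022]
wrist_force: [2.2, 1.0, 2.7]
opening: 0.0127
```

```bash
python3 tq.py
```

```text
t 12.45 R 0.0615 ang -1.115 yaw -1.119651538733363 Ft(against cw) 2.39 Frad 0.11 Fz 2.67 M [ 0.269 -0.482  0.17 ] tq 0.317 tqF 0.147 op 0.01272761110929194 z 0.2109
```

Call:
play_rows --plan '[[[0.2,-4.6,0.2],[0,0,0.075],0.05]]'

```text
t: 12.55
tcp_pos: [0.5981, -0.023, 0.2109]
orientation: [3.138, 0.0, 1.947]
wrist_force: [4.2, 1.8, 0.0]
opening: 0.0132
```

```bash
python3 tq.py
```

```text
t 12.55 R 0.0615 ang -1.185 yaw -1.1941306246507981 Ft(against cw) 4.6 Frad -0.1 Fz 0.03 M [ 0.249 -0.776  0.259] tq 0.542 tqF 0.283 op 0.013200744522817205 z 0.2109
```

Call:
play_rows --plan '[[[0.1,-2,0.1],[0,0,0.03],0.05]]'

```text
t: 12.65
tcp_pos: [0.5963, -0.0236, 0.2108]
orientation: [3.138, 0.001, 1.918]
wrist_force: [5.4, 0.8, 0.5]
opening: 0.0131
```

```bash
python3 tq.py
```

```text
t 12.65 R 0.0615 ang -1.216 yaw -1.2232821734372306 Ft(against cw) 5.4 Frad 1.1 Fz 0.47 M [ 0.116 -1.213  0.249] tq 0.58 tqF 0.332 op 0.013098291121746061 z 0.2108
```

Call:
play_rows --plan '[[[0,0,0],[0,0,0],0.05]]'

```text
t: 12.75
tcp_pos: [0.5962, -0.0237, 0.2108]
orientation: [3.139, 0.001, 1.92]
wrist_force: [3.9, -1.0, 2.5]
opening: 0.013
```

```bash
python3 tq.py
```

```text
t 12.75 R 0.0614 ang -1.219 yaw -1.2211695711529198 Ft(against cw) 3.36 Frad 2.27 Fz 2.47 M [-0.008 -0.849  0.126] tq 0.332 tqF 0.207 op 0.013022932310803903 z 0.2108
```

Call:
play_rows --plan '[[[0.1,-3,0.1],[0,0,0.05],0.05]]'

```text
t: 12.85
tcp_pos: [0.594, -0.0245, 0.2107]
orientation: [3.138, 0.0, 1.872]
wrist_force: [6.4, 0.4, 2.8]
opening: 0.0129
```

```bash
python3 tq.py
```

```text
t 12.85 R 0.0615 ang -1.257 yaw -1.2698573433079656 Ft(against cw) 6.21 Frad 1.57 Fz 2.8 M [ 0.029 -1.245  0.38 ] tq 0.762 tqF 0.382 op 0.012893424942468042 z 0.2107
```

Call:
play_rows --plan '[[[0.1,-2,0],[0,0,0.03],0.05]]'

```text
t: 12.95
tcp_pos: [0.5921, -0.025, 0.2107]
orientation: [3.137, 0.0, 1.84]
wrist_force: [8.1, 0.0, 1.1]
opening: 0.0127
```

```bash
python3 tq.py
```

```text
t 12.95 R 0.0615 ang -1.289 yaw -1.3012042980404397 Ft(against cw) 7.78 Frad 2.24 Fz 1.08 M [ 0.008 -1.487  0.355] tq 0.833 tqF 0.478 op 0.012702640843458403 z 0.2107
```

Call:
play_rows --plan '[[[0,0,0],[0,0,0],0.05]]'

```text
t: 13.05
tcp_pos: [0.5917, -0.0251, 0.2107]
orientation: [3.139, 0.001, 1.841]
wrist_force: [4.9, 0.3, 1.8]
opening: 0.0132
```

```bash
python3 tq.py
```

```text
t 13.05 R 0.0614 ang -1.295 yaw -1.3007329754624453 Ft(against cw) 4.8 Frad 1.02 Fz 1.79 M [-0.088 -1.084  0.236] tq 0.53 tqF 0.295 op 0.013200859000700478 z 0.2107
```

Call:
play_rows --plan '[[[0,-0.5,0],[0,0,0],0.05]]'

```text
t: 13.15
tcp_pos: [0.5915, -0.0252, 0.2107]
orientation: [3.138, 0.0, 1.842]
wrist_force: [6.6, -0.1, 2.0]
opening: 0.0128
```

```bash
python3 tq.py
```

```text
t 13.15 R 0.0615 ang -1.298 yaw -1.2999188339240493 Ft(against cw) 6.35 Frad 1.84 Fz 2.05 M [ 0.013 -1.417  0.198] tq 0.588 tqF 0.39 op 0.012842331064839488 z 0.2107
```

Call:
play_rows --plan '[[[0,-1.2,0],[0,0,0.02],0.05]]'

```text
t: 13.25
tcp_pos: [0.5908, -0.0255, 0.2107]
orientation: [3.137, 0.0, 1.822]
wrist_force: [8.4, 0.3, -0.4]
opening: 0.013
```

```bash
python3 tq.py
```

```text
t 13.25 R 0.0615 ang -1.311 yaw -1.319727828801239 Ft(against cw) 8.16 Frad 1.87 Fz -0.44 M [ 0.055 -1.698  0.34 ] tq 0.842 tqF 0.502 op 0.013042009509354259 z 0.2107
```

Call:
play_rows --plan '[[[0,-1.2,0],[0,0,0.02],0.05]]'

```text
t: 13.35
tcp_pos: [0.5897, -0.0257, 0.2107]
orientation: [3.137, 0.0, 1.802]
wrist_force: [8.2, 0.3, -0.4]
opening: 0.0129
```

```bash
python3 tq.py
```

```text
t 13.35 R 0.0615 ang -1.33 yaw -1.3400909969532935 Ft(against cw) 8.01 Frad 1.64 Fz -0.38 M [ 0.022 -1.721  0.373] tq 0.866 tqF 0.492 op 0.012888834409413484 z 0.2107
```

Call:
play_rows --plan '[[[0,0,0],[0,0,0],0.05],[[0,0,0],[0,0,0],0.05]]'

```text
t: 13.55
tcp_pos: [0.5894, -0.0258, 0.2107]
orientation: [3.138, 0.0, 1.802]
wrist_force: [6.3, -0.3, 2.0]
opening: 0.0129
```

```bash
python3 tq.py
```

```text
t 13.55 R 0.0615 ang -1.335 yaw -1.339758978666478 Ft(against cw) 6.1 Frad 1.77 Fz 1.99 M [ 0.009 -1.433  0.222] tq 0.597 tqF 0.375 op 0.012916156121438784 z 0.2107
```

Call:
play_rows --plan '[[[0,-0.5,0],[0,0,0.007],0.05],[[0,-0.5,0],[0,0,0.007],0.05]]'

```text
t: 13.75
tcp_pos: [0.5888, -0.0259, 0.2107]
orientation: [3.136, 0.0, 1.788]
wrist_force: [9.1, -0.2, -0.5]
opening: 0.013
```

```bash
python3 tq.py
```

```text
t 13.75 R 0.0615 ang -1.345 yaw -1.353605237885877 Ft(against cw) 8.85 Frad 2.24 Fz -0.54 M [ 0.086 -1.817  0.427] tq 0.972 tqF 0.544 op 0.013034472362131802 z 0.2107
```

Call:
play_rows --plan '[[[0,-0.5,0],[0,0,0.007],0.05],[[0,-0.5,0],[0,0,0.007],0.05]]'

```text
t: 13.95
tcp_pos: [0.588, -0.0261, 0.2107]
orientation: [3.136, -0.0, 1.774]
wrist_force: [10.2, 0.6, -1.4]
opening: 0.0128
```

```bash
python3 tq.py
```

```text
t 13.95 R 0.0615 ang -1.357 yaw -1.3675090233349578 Ft(against cw) 10.11 Frad 1.58 Fz -1.44 M [-0.013 -1.946  0.4  ] tq 1.022 tqF 0.622 op 0.012834911142729761 z 0.2107
```

Call:
play_rows --plan '[[[0,0,0],[0,0,0],0.3],[[0,0,0],[0,0,0],0.45],[[0,0,0],[0,0,0],0.45],[[0,0,-10],[0,0,0],0.45],[[0,0,-30],[0,0,0],0.45],[[0,0,-40],[0,0,0],0.45],[[0,0,-40],[0,0,0],0.45],[[0,0,-40],[0,0,0],0.45],[[0,0,0],[0,0,0],0.45],[[0,0,0],[0,0,0],0.45]]'

```text
t: 14.95
tcp_pos: [0.5855, -0.0266, 0.3715]
orientation: [3.14, 0.001, 1.772]
wrist_force: [0.4, -0.4, -1.0]
opening: 0.0386
```

Run:
```python
from h import *
import pickle
im,c=shot('wrist'); pickle.dump(c,open('w6.pkl','wb')); im2,_=shot('scene')
cv2.imwrite('pics/w6.png',np.hstack([cv2.resize(im,(480,300)),cv2.resize(im2[120:260,280:420],(300,300),interpolation=cv2.INTER_CUBIC)]))
cv2.imwrite('pics/w6raw.png',im)
s=readout.get_state(); print(s['t'],s['tcp_pos'],s['wrist_force'],s['wrist_torque'])
```

```text
15.05 [ 0.58523076 -0.02663372  0.36950572] [ 1.19901643 -0.0743904  -0.42043115] [-0.00465496  0.04877056 -0.00953651]
```

View pics/w6.png

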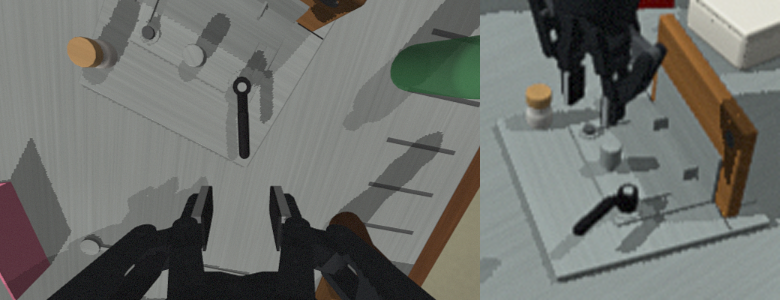

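The wrist view shows the lever turned, with the hub at (242,88) and the tip at (244,156). The knob is at (195,57) and nothing else has been disturbed. In the scene view the board stands upright between the plates. I'll check the knob and lever numbers.

Run:
```python
from h import *
import pickle
W=pickle.load(open('w6.pkl','rb'));o=lambda u,v,z:onz(W,u/.75,v/.75,z)
k=o(196,54,.053);g=np.array([.5205,.074]);d=k[:2]-g
print(k,"rack y",d@[.2955,.955],"x",d@[.955,-.2955]); t=o(244,155,.055); print("lever ang",np.arctan2(t[1]-.034,t[0]-.575))
im=cv2.imread('pics/w6raw.png')[0:140,230:480]; cv2.imwrite('pics/w7.png',cv2.resize(im,(800,448),interpolation=cv2.INTER_CUBIC))
```

```text
[0.51683386 0.05861046 0.053     ] rack y -0.01578035977360404 x 0.0010464443814114097
lever ang -1.3360793504734976
```

View pics/w7.png

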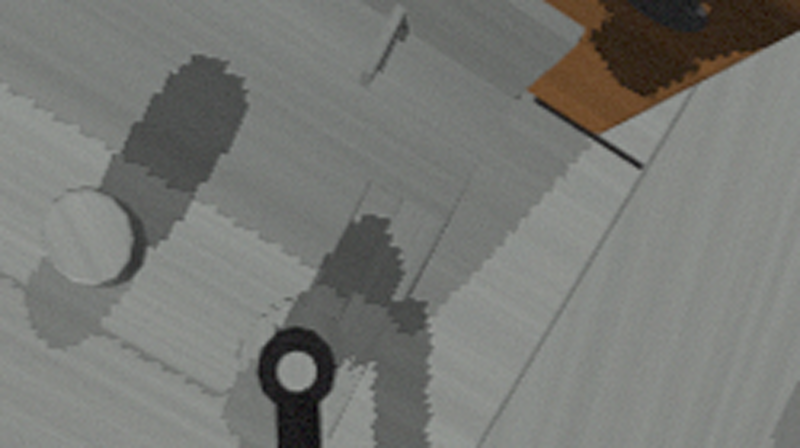

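The board's lower edge runs along the scribed line, crop (535,98) to (600,132), and the fence front meets the line at (530,95). The lever has stayed put and the gripper is clear, so I'll hand in.

```bash
python3 -c "
from workcell import finish_job
print(finish_job())"
```

```text
the job is handed in; nothing more can be done
None
```

The fence is up to the marked line with the board snug, the clamp lever is tight, and the job is handed in. Robot time was about 15 s of the 72 s allowed.

**Fence:** I took it by the knob and slid it about 41.6 mm. Sliding took about 9 N, and I stopped at about 13 N with the motion stalled, roughly 4 N over. In the last crop the fence front and the board's lower edge both lie on the scribed line.

**Lever:** I turned it clockwise about 0.9 rad. It bit roughly 0.3 rad before the end.

**Last checks:**
- **Lever:** it stayed at about -1.34 rad after release.
- **Board and surroundings:** the board stands upright, and nothing else in view has moved.
- **Robot:** the gripper is clear of everything.

**Disagreements:**
- **Lever torque:** the last reading while turning was about 1.02 Nm, counting the wrist moment, right at the forcing limit. From the tangential force alone it was 0.62 Nm. Held still one step earlier, it was about 0.6 Nm. The true value lies somewhere between these, so I can't rule out that the lever was slightly over-tightened.
- **Knob position:** the final view put the knob at -15.8 mm along the rack's y, against -19 mm in the earlier view and -18 mm expected. I took this as pixel error near the picture edge, because the fence still met the line.

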